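# Seat the pipetting guide plate on the tube station's locating pins

## Robot

A 6-joint arm with a two-finger parallel gripper is mounted at the origin on the work surface. World frame = base frame: x ahead of the robot, y to its left, z up, the work surface at z = 0. Lengths are in m, angles in degrees, forces in N, time in s.
With the tool pointing down it reaches from about 0.25 to 0.725 m from the base axis. Payload 9.7 kg.
Tool frame: the origin (TCP) lies midway between the tips of the shut fingers; the grasp point (between the pads) lies 19 mm behind it; z points along the fingers, y is the line along which they close (so a half turn about z gives the same grasp; the last joint's range is limited). The gripper opens to 85 mm and grips with 20 to 120 N. Pads are 22 mm wide; open, the fingers measure 114 mm over their backs; the gripper's body (76 mm by 85 mm) begins 54 mm behind the grasp point. The pads swing forward as they close: fully open they stand 13 mm farther back than shut.
Start: joints at [-65.432, 4.979, 10.078, 95.1, 0, 90], TCP at [0.229, -0.5, 0.231] pointing down, gripper open.
Joint ranges: [-179.16, 179.16], [-48.56, 103.87], [-65.8, 70.77], [-126.05, 130.52], [-82.76, 87.17], [-180, 180]. Speed limits (degrees/s): [127.2, 127.2, 147.25, 180, 180, 180].

## Interface

Orientations are given as [roll, pitch, yaw] about the fixed x, y, z axes, in that order (R = Rz(yaw) Ry(pitch) Rx(roll)).
In Python, from workcell import bot gives the robot as it stands. The module is installed in compiled form; this text tells all that it offers.
- The arm moves only by the tool send_rows, never from a script. Its argument "moves" is one flat list of numbers, 7 for each row, row after row: the shift along the world's x, y, z normalised to -1 to 1, where 1 is 0.025 m, then the turn, a rotation vector about the world's x, y, z normalised to -1 to 1, where 1 is 0.15 rad, then the closure, from -1 (fully open) to 1 (shut), so that 0 is half open. A call has 1 to 8 rows; each row shifts and turns the commanded pose from where the row before left it; what a row does not reach is not made up. A row lasts 1/8 s, in which the tool goes at most 62.5 mm and 10.7 degrees, less where a joint would pass 70% of its speed; a pose out of reach is approached as far as the arm can. A call with a number of a shift or a turn outside -1 to 1 is refused whole. A call with a gripper value outside its range is refused whole. The fingers move at their own pace and stop on an object; "squeeze" is the grip in N (left out, the last holds). Time passes only in rows, so rows that do not move let the fingers close. It gives the time, the measured TCP pose, the force, the opening and the grip force at its end, in the units of the state.
- bot.get_obs(): the state, without advancing time (a new reading comes with each control period).
- bot.camera(name): name is "scene" or "top" or "wrist"; returns a dict with "color" (420x560x3 uint8, red, green, blue), "camera_matrix" (3x3 intrinsics, pixels), "D" ([k1, k2, p1, p2, k3] as OpenCV has them; the pictures are not rectified), "R" (3x3) and "t" (3): a world point X has camera coordinates R X + t. Camera axes: x right, y down, z forward; pixel columns grow to the right and rows downward; lengths in m; the calibration is good to about 2 mm. A picture is of the moment at which its call begins. There is no depth.
- bot.job_done(): hands the job in; it is judged then, once.
Trained networks look in the newest picture that a camera, given by its name, has taken for a name from the list of things; names that differ only in an ending like _2 or _b are one class to them, and where a whole thing is asked for, a point or a joint stands for the part that bears it (a point fixed in the world has none). Each returns a list of dicts, best first, with "p" (0 to 1); they miss things now and then, are a little off and sometimes report something else, mostly with a low value. They report only what shows in the picture. A call takes as long as a camera call. They do not tell look-alikes from the thing itself.
- bot.boxes_of(camera, query): "extent" ([left, top, right, bottom] in pixels, round what is visible of it).
- bot.trace(camera, query): "region" (420x560 bool, what is visible of it) and "extent" ([left, top, right, bottom] in pixels, round what is visible of it).
- bot.landmark_of(camera, query): "pixel" ([column, row] in pixels: a listed point, or the origin of a listed thing).
The state is a dict: "time": time; "q": joint angles; "qd": joint speeds; "joint_efforts": joint torques, N m; "ee_pos": TCP position; "tcp_rot": TCP orientation; "wrist_force": force on the tool from outside, world axes, zero at the start; "torque": the same for the moment, N m; "opening": finger opening in m; "grasp_force": force on a finger pad.
Only numpy, scipy, OpenCV 4.12 (cv2) and the standard library are available. Lean on these libraries where they do the work, as an engineer would, in place of code of your own. Each camera call takes 0.05 s, during which the arm holds its last target. There are 200 camera calls.

## Task

Pick up the blue guide plate by its orange handle, lay it on the brass locating pins of the tube station and slide it until its four corner holes drop over the four pins, so that it lies flat and fully home on the white tube carriage; then let go. Be gentle with the station: never load it with more than about 4 kg of force. Leave the jar, the freezer box and the tube rack where they stand.

Things in the scene. Friction and masses are not known exactly. Their poses are not given: they have to be found in the camera images.
- dock: Tube station, fixed to the bench: grey base 215 (x) x 180 (y) x 16 mm, with an aluminium rail 12 mm wide along each y edge (top 35 mm above the bench). Origin: centre of the base's underside, z up. Between the rails a white tube carriage 170 x 150 mm, flat top 40 mm above the bench. The carriage is locked somewhere within 13 mm either side of mid along the station's x: where is not reported and differs each time.
- dock_deck (a point): Point over the station base's centre at the height of the carriage top (40 mm); it does not follow the carriage. Four brass pins, 8 mm diameter, 0.6 mm chamfer, stand on the carriage, tips 9 mm above its top, 42 mm either side of the CARRIAGE's centre along x (so shifted by its unknown setting) and 55 mm either side along y (true to the base). The carriage does not give below 60 N.
- plate_grip (a point): Middle of the orange handle of the loose blue guide plate, over the plate's centre and 28 mm above its underside. The handle is an upright blade 12 mm thick (along the plate's x), 60 mm long (along y), reaching from 6 to 50 mm above the underside. Plate on the bench: this point 28 mm up; unseated on the pin tips: 77 mm; seated: 68 mm.
- plate_mid (a point): Middle of the guide plate itself, 3 mm above its underside: 160 (x) x 145 (y) x 6 mm, 0.26 to 0.43 kg, lying flat on the bench at the start. Four through holes, 10 (x) x 13 (y) mm, at 42 mm either side of the centre along x and 55 mm along y match the pins; two windows 22 x 74 mm at 30 mm either side along x. Half a turn makes no difference.
- jar: Bystander: amber jar with red cap, 52 mm diameter, 85 mm high, standing beyond the work; origin at the centre of its underside.
- freezer_box: Bystander: white freezer box with blue lid, 132 x 132 x 73 mm; origin at the centre of its underside.
- tube_rack: Bystander: rack of capped tubes, 200 (x) x 70 (y) x 88 mm; origin at the centre of its underside.
There are look-alikes about, which are no part of the job. Leave any green or red look-alike of the part that bears plate_grip alone.

How it is judged (in metres and radians):
On the way, in this order (a step that is already met when the one before it is completed fails the run):
1. the plate is carried above the tube station (z of plate_grip in the frame of dock above 0.073 m and horizontal distance between plate_grip and dock below 0.04 m), for 0.1 s.
2. the plate has dropped over the pins and lies flat on the carriage (z of plate_grip in the frame of dock between 0.065 and 0.0705 m and horizontal distance between plate_grip and dock below 0.02 m and angle between plate_grip's own z axis and vertical below 0.035 rad and angle between the x axis of plate_grip and the x axis of dock, either way round below 0.08 rad), for 0.3 s.
At the end, for the whole second after the job is handed in: The guide plate lies flat on the carriage with the pins through its holes (handle middle 65 to 70.5 mm above the station's underside, within 20 mm of its centre, tilt under 2 degrees, square to it within 4.5 degrees), released; jar, freezer box and tube rack within 30 mm of where they stood (all of step 2 and contact force between dock and the fingers below 0.1 N and distance of each of jar, freezer_box, tube_rack from where it was at the start of the episode below 0.03 m); the robot touches nothing.
It fails at once if the tube station (base, carriage or pins) is loaded with more than 40 N (contact force between dock and anything else above 40 N).
It fails at once if the jar is pushed away or knocked over (distance of jar from where it was at the start of the episode above 0.03 m or angle between jar's own z axis and vertical above 0.3 rad).
It fails at once if the freezer box is pushed away or knocked over (distance of freezer_box from where it was at the start of the episode above 0.03 m or angle between freezer_box's own z axis and vertical above 0.3 rad).
It fails at once if the tube rack is pushed away or knocked over (distance of tube_rack from where it was at the start of the episode above 0.03 m or angle between tube_rack's own z axis and vertical above 0.3 rad).
It also fails if it takes over 48 s, if anything falls off the work surface, if the arm or the gripper's body presses on something with over 40 N, if the wrist force passes 120 N, or if a joint passes its speed limit or range.

## Working session

There is one attempt and no reset: what is moved stays moved. The work goes in short steps, Python scripts to look and compute and a tool call to move; the robot and the scene stay as the last step left them, time stands still between calls to the robot, and variables do not carry over. Pictures are saved under pics/ and viewed, at most 10 in all, crops included, and the job is handed in when it is done.

Besides the shell and the picture viewer there is one more tool, called after "Emit:" by a JSON object that holds its "name" and its "arguments", one argument or row to a line. send_rows: Moves the arm, as the interface text tells. Its arguments: {"type":"object","properties":{"moves":{"type":"array"},"squeeze":{"type":"number"}},"required":["moves"]}

```bash
mkdir -p pics; cat > h.py <<'E'
import numpy as np, cv2
from workcell import bot
def snap(n,f=None):
    c=bot.camera(n)
    if f: cv2.imwrite('pics/'+f,c['color'][:,:,::-1])
    return c
def ray(c,px,z):
    K,D,R,t=[np.array(c[k],float) for k in('camera_matrix','D','R','t')]
    u=cv2.undistortPoints(np.array(px,float).reshape(-1,1,2),K,D).reshape(-1,2)
    d=np.c_[u,np.ones(len(u))]@R; o=-R.T@t
    return o+d*((z-o[2])/d[:,2])[:,None]
def proj(c,X):
    return cv2.projectPoints(np.array(X,float).reshape(-1,3),cv2.Rodrigues(np.array(c['R'],float))[0],np.array(c['t'],float),np.array(c['camera_matrix'],float),np.array(c['D'],float))[0].reshape(-1,2)
E
python3 - <<'E'
from h import *
np.set_printoptions(precision=3,suppress=True)
A=snap('top');B=snap('scene')
cv2.imwrite('pics/top1.png',A['color'][:,:,::-1]);cv2.imwrite('pics/scene1.png',B['color'][:,:,::-1])
for n,c in(('top',A),('scene',B)):
    print(n,'cam',-np.array(c['R']).T@c['t'])
    for q,z in(('dock',0),('dock_deck',.04),('plate_grip',.028),('plate_mid',.003),('jar',0),('freezer_box',0),('tube_rack',0)):
        for r in bot.landmark_of(n,q)[:4]: print(q,round(r['p'],2),np.round(r['pixel'],1),ray(c,r['pixel'],z)[0])
print(bot.get_obs())
E
```

```text
top cam [ 0.456 -0.017  1.345]
dock 0.62 [340.8 217.2] [ 0.542 -0.166  0.   ]
dock_deck 0.81 [342.9 218.4] [ 0.536 -0.167  0.04 ]
plate_grip 0.68 [244.  292.2] [0.336 0.107 0.028]
plate_grip 0.64 [228.4 205.7] [0.575 0.149 0.028]
plate_grip 0.63 [147.6 314.5] [0.279 0.37  0.028]
plate_mid 0.87 [233.4 210. ] [0.565 0.138 0.003]
plate_mid 0.75 [240.4 293.7] [0.33  0.119 0.003]
plate_mid 0.69 [153.4 313.1] [0.279 0.362 0.003]
jar 0.56 [279.8 128.2] [0.799 0.004 0.   ]
freezer_box 0.59 [129.9 199.7] [0.598 0.432 0.   ]
tube_rack 0.95 [440.4 230. ] [ 0.503 -0.444  0.   ]
tube_rack 0.52 [130.3 197.2] [0.605 0.431 0.   ]
scene cam [1.257 0.535 0.68 ]
dock 0.92 [230.4 208.3] [ 0.525 -0.174 -0.   ]
dock_deck 0.89 [226.4 196.1] [ 0.532 -0.181  0.04 ]
plate_grip 0.74 [324.  259.4] [0.574 0.157 0.028]
plate_grip 0.7 [453.8 234.4] [0.292 0.358 0.028]
plate_grip 0.57 [363.4 205.3] [0.32  0.119 0.028]
plate_mid 0.97 [451.9 240.4] [0.284 0.357 0.003]
plate_mid 0.91 [358.9 215.3] [0.335 0.117 0.003]
plate_mid 0.8 [319.  265.9] [0.575 0.146 0.003]
plate_mid 0.45 [228.8 210.5] [ 0.539 -0.167  0.003]
jar 0.57 [202.5 292.5] [ 0.801 -0.002  0.   ]
freezer_box 0.62 [439.5 333.2] [0.592 0.442 0.   ]
tube_rack 0.91 [169.8 171.4] [ 0.493 -0.46   0.   ]
{'time': 0.8, 'q': array([-65.431,   4.978,  10.078,  95.098,  -0.001,  90.   ]), 'qd': array([-0.015, -0.003,  0.109, -0.038, -0.009, -0.098]), 'joint_efforts': array([ -0.001, -52.005,  46.484,   0.001,   0.   ,   0.   ]), 'ee_pos': array([ 0.229, -0.5  ,  0.231]), 'tcp_rot': array([179.999,   0.001,  24.569]), 'wrist_force': array([-0.441,  0.246,  0.326]), 'torque': array([-0.008,  0.023, -0.074]), 'grasp_force': 0.0, 'opening': 0.08535627715155628}
```

View pics/top1.png

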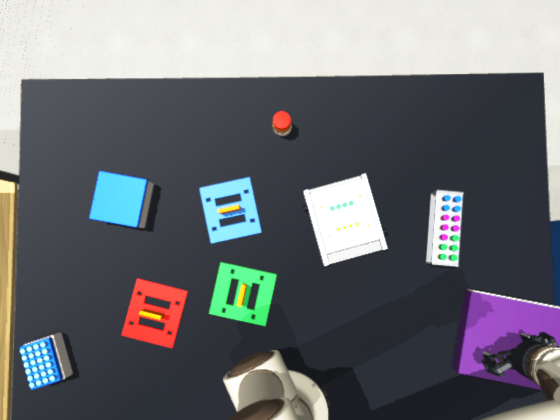

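View pics/scene1.png

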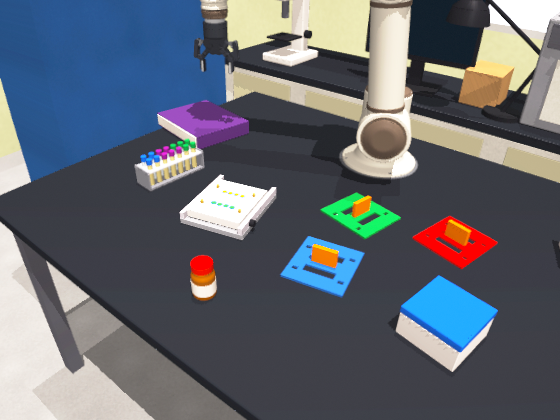

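The top view shows the blue plate with its orange handle at (231,210). The look-alikes are the green plate (243,293), the red plate (155,313) and the freezer box's blue lid (122,200). I choose the blue one at (231,210). The station is at (345,220), with its x axis roughly up the picture.

```bash
python3 - <<'E'
from h import *
np.set_printoptions(precision=4,suppress=True)
A=snap('top');im=A['color']
a=cv2.resize(im[165:255,185:275],None,fx=4.4,fy=4.4,interpolation=cv2.INTER_CUBIC)
b=cv2.resize(im[165:275,295:395],None,fx=4,fy=4,interpolation=cv2.INTER_CUBIC)
o=np.zeros((440,800,3),np.uint8);o[:a.shape[0],:a.shape[1]]=a;o[:,400:]=b
cv2.imwrite('pics/crop.png',o[:,:,::-1])
hsv=cv2.cvtColor(im,cv2.COLOR_RGB2HSV)
def fit(m,z,n):
    c=max(cv2.findContours(m.astype(np.uint8),0,2)[0],key=cv2.contourArea)
    w=ray(A,c.reshape(-1,2),z)[:,:2]
    r=cv2.minAreaRect((w*1000).astype(np.float32));print(n,r);return r
roi=np.zeros(im.shape[:2],bool);roi[165:255,190:270]=1
fit(roi&(hsv[...,0]>95)&(hsv[...,0]<120)&(hsv[...,1]>100)&(hsv[...,2]>120),.006,'plate')
fit(roi&(hsv[...,0]<30)&(hsv[...,1]>100)&(hsv[...,2]>120),.05,'handle')
for r in bot.trace('top','dock')[:1]: fit(r['region'],.03,'dock')
for q in('plate_grip','dock'):
  print([(r['p'],r['extent']) for r in bot.boxes_of('top',q)])
E
```

```text
plate ((566.1802368164062, 147.72190856933594), (165.3788299560547, 150.47906494140625), 11.732658386230469)
handle ((564.14599609375, 145.60365295410156), (12.80819320678711, 57.76329040527344), 11.959710121154785)
dock ((533.29443359375, -173.13796997070312), (215.8891143798828, 200.73306274414062), 15.102442741394043)
[(0.82, [120.7, 279.0, 185.3, 347.6]), (0.78, [212.3, 261.6, 277.0, 323.2]), (0.58, [200.5, 177.6, 260.5, 245.4])]
[(0.89, [301.7, 173.9, 389.3, 265.5])]
```

View pics/crop.png

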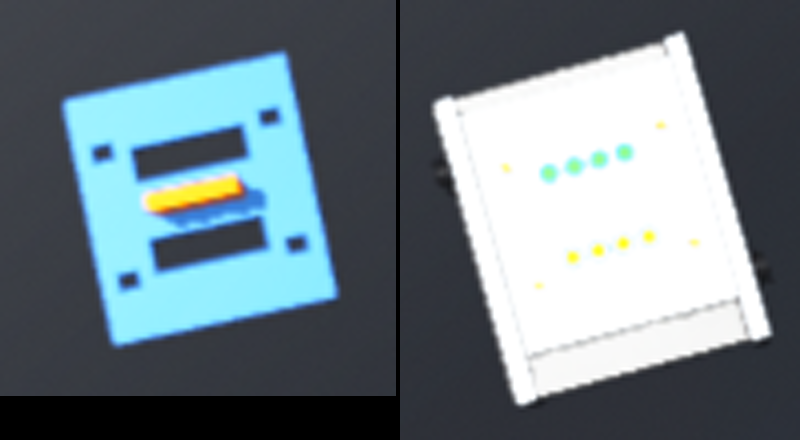

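The crop confirms the choice: a blue plate, orange handle and four corner holes. In the right half are the station's four brass pins, at crop pixels (506,167), (661,125), (539,285) and (694,243). I'll pass over the station for a wrist view on the way to the plate.

Emit:
{"name": "send_rows", "arguments": {
  "moves": [0.87,0.94,0.2,0,0,0.67,-1,0.87,0.94,0.2,0,0,0.67,-1,0.87,0.94,0.2,0,0,0.67,-1,0.87,0.94,0.2,0,0,0.67,-1,0.87,0.94,0.2,0,0,0.67,-1,0.87,0.94,0.2,0,0,0.67,-1,0.87,0.94,0.2,0,0,0.67,-1]
}}

```text
time: 1.88
ee_pos: [0.3816, -0.3349, 0.2665]
tcp_rot: [180.0, 0.0, 65.1]
wrist_force: [-0.4, -0.3, 0.9]
opening: 0.0856
grasp_force: 0.0
```

Emit:
{"name": "send_rows", "arguments": {
  "moves": [0.87,0.94,0.2,0,0,0.67,-1,0.87,0.94,0.2,0,0,0.67,-1,0.87,0.94,0.2,0,0,0.67,-1,0.87,0.94,0.2,0,0,0.67,-1,0.87,0.94,0.2,0,0,0.67,-1,0.87,0.94,0.2,0,0,0.67,-1,0.87,0.94,0.2,0,0,0.67,-1,0,0,0,0,0,0,-1]
}}

```text
time: 2.88
ee_pos: [0.5343, -0.1699, 0.3011]
tcp_rot: [180.0, -0.0, 105.4]
wrist_force: [0.0, 0.9, -0.2]
opening: 0.0852
grasp_force: 0.0
```

```bash
python3 - <<'E'
from h import *
np.set_printoptions(precision=4,suppress=True)
C=snap('wrist','w1.png');A=snap('top')
o=bot.get_obs();print(o['time'],o['ee_pos'],o['tcp_rot'],'cam',-np.array(C['R']).T@C['t'])
print(np.array(C['R']))
E
```

```text
2.975 [ 0.5331 -0.1712  0.3011] [-179.9729   -0.0042  105.1557] cam [ 0.5165 -0.1025  0.4436]
[[ 0.9642  0.2651  0.0002]
 [ 0.2548 -0.9271  0.2748]
 [ 0.0731 -0.2649 -0.9615]]
```

View pics/w1.png

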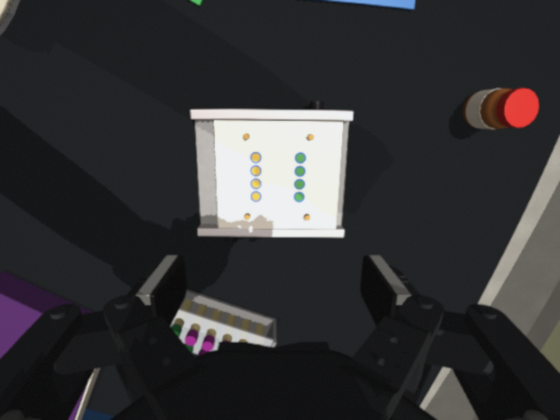

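The wrist view shows the four pins at (246,137), (310,137), (247,216) and (307,216). I'll fit the carriage pose from both cameras.

```bash
cat >> h.py <<'E'
from scipy.optimize import least_squares
P4=np.array([[42,55],[42,-55],[-42,55],[-42,-55]])/1000
def world(p,L,z):
    c,s=np.cos(p[2]),np.sin(p[2]);return np.c_[L@np.array([[c,s],[-s,c]])+p[:2],np.full(len(L),z)]
def fitpose(c,px,L,z,p0):
    return least_squares(lambda p:(proj(c,world(p,L,z))-px).ravel(),p0,x_scale=[.01,.01,.1])
E
python3 - <<'E'
from h import *
np.set_printoptions(precision=4,suppress=True)
def cent(c,g,r,sat,f=0):
    hsv=cv2.cvtColor(c['color'],cv2.COLOR_RGB2HSV).astype(float); out=[]
    for u,v in g:
        u,v=int(round(u)),int(round(v));s=hsv[v-r:v+r+1,u-r:u+r+1]
        w=np.clip(s[...,1]-sat,0,None)*(s[...,0]<35); y,x=np.mgrid[v-r:v+r+1,u-r:u+r+1]
        out.append([(w*x).sum()/w.sum(),(w*y).sum()/w.sum()])
    return np.array(out)
W=snap('wrist');A=snap('top')
p0=[.533,-.17,np.radians(15)]
gw=np.array([[246,137],[310,137],[247,216],[307,216]])
# order by prediction
def order(c,g):
    q=proj(c,world(p0,P4,.047));return np.array([g[np.argmin(((g-k)**2).sum(1))] for k in q])
gt=np.array([[506,167],[661,125],[539,285],[694,243]])/4.+[195,165]
for n,c,g,r,s in(('wrist',W,gw,5,90),('top',A,gt,3,60)):
    px=cent(c,order(c,g),r,s);print(n,px.tolist())
    for z in(.0445,.047):
        f=fitpose(c,px,P4,z,p0);print(z,f.x[:2],np.degrees(f.x[2]),np.round(f.fun,2))
    print([(q,[(round(k['p'],2),ray(c,k['pixel'],z)[0,:2]) for k in bot.landmark_of(n,q)[:1]]) for q,z in(('dock_deck',.04),('dock',0))])
# dock rails ends in wrist image
g=cv2.cvtColor(W['color'],cv2.COLOR_RGB2GRAY)
m=(g>90).astype(np.uint8);m[:95]=0;m[245:]=0;m[:,:180]=0;m[:,365:]=0
c=max(cv2.findContours(m,0,2)[0],key=cv2.contourArea);w=ray(W,c.reshape(-1,2),.035)[:,:2]
print(cv2.minAreaRect((w*1000).astype(np.float32)))
E
```

```text
wrist [[311.0875912408759, 135.71046228710463], [307.98384925975773, 215.8950201884253], [246.86966292134832, 135.22471910112358], [248.16335877862596, 215.44732824427481]]
0.0445 [ 0.5414 -0.1709] 14.786994476903633 [ 0.02 -0.03 -0.01 -0.    0.   -0.02 -0.02  0.06]
0.047 [ 0.5413 -0.1705] 14.787447902048356 [ 0.23 -0.26  0.17  0.27 -0.2  -0.25 -0.2   0.34]
[('dock_deck', [(0.62, array([ 0.5332, -0.1707]))]), ('dock', [(0.76, array([ 0.533 , -0.1741]))])]
top [[321.1042944785276, 206.46932515337423], [360.9982964224872, 195.9412265758092], [329.35555555555555, 235.80444444444444], [nan, nan]]<stdin>:8: RuntimeWarning: invalid value encountered in scalar divide
Traceback (most recent call last):
  File "h.py", line 19, in fitpose
    return least_squares(lambda p:(proj(c,world(p,L,z))-px).ravel(),p0,x_scale=[.01,.01,.1])
ValueError: Residuals are not finite in the initial point.
```

Emit:
{"name": "send_rows", "arguments": {
  "moves": [0.1,0.98,0,0,0,-0.03,-1,0.1,0.98,0,0,0,-0.03,-1,0.1,0.98,0,0,0,-0.03,-1,0.1,0.98,0,0,0,-0.03,-1,0.1,0.98,0,0,0,-0.03,-1,0.1,0.98,0,0,0,-0.03,-1,0.1,0.98,0,0,0,-0.03,-1]
}}

```text
time: 4.05
ee_pos: [0.5505, 0.0004, 0.3014]
tcp_rot: [180.0, 0.0, 103.3]
wrist_force: [0.3, 1.1, -0.4]
opening: 0.0852
grasp_force: 0.0
```

Emit:
{"name": "send_rows", "arguments": {
  "moves": [0.1,0.98,0,0,0,-0.03,-1,0.1,0.98,0,0,0,-0.03,-1,0.1,0.98,0,0,0,-0.03,-1,0.1,0.98,0,0,0,-0.03,-1,0.1,0.98,0,0,0,-0.03,-1,0.1,0.98,0,0,0,-0.03,-1,0,0,0,0,0,0,-1,0,0,0,0,0,0,-1]
}}

```text
time: 5.05
ee_pos: [0.5656, 0.1465, 0.3014]
tcp_rot: [180.0, 0.0, 101.8]
wrist_force: [-0.0, 0.6, 0.1]
opening: 0.0855
grasp_force: 0.0
```

```bash
python3 - <<'E'
from h import *
np.set_printoptions(precision=4,suppress=True)
W=snap('wrist','w2.png');im=W['color'];hsv=cv2.cvtColor(im,cv2.COLOR_RGB2HSV)
o=bot.get_obs();print(o['time'],o['ee_pos'],o['tcp_rot'])
b=((hsv[...,0]>92)&(hsv[...,0]<125)&(hsv[...,1]>90)&(hsv[...,2]>70)).astype(np.uint8)
pr=proj(W,[[.566,.147,.006]])[0];print('pred',pr)
cs,_=cv2.findContours(b,cv2.RETR_EXTERNAL,cv2.CHAIN_APPROX_NONE)
c=max([c for c in cs if cv2.pointPolygonTest(c,tuple(map(float,pr)),False)>=0 or cv2.contourArea(c)>2000],key=lambda c:cv2.contourArea(c) if np.linalg.norm(c.reshape(-1,2).mean(0)-pr)<60 else 0)
w=ray(W,c.reshape(-1,2),.006)[:,:2];print(len(c),cv2.boundingRect(c),cv2.minAreaRect((w*1000).astype(np.float32)))
# holes
p0=[.566,.147,np.radians(11.8)]
r=cv2.minAreaRect((w*1000).astype(np.float32))
pp=proj(W,world(p0,P4,.003));print(pp)
px=[]
for u,v in pp:
    u,v=int(round(u)),int(round(v));R=11
    g=cv2.cvtColor(im,cv2.COLOR_RGB2GRAY)[v-R:v+R+1,u-R:u+R+1].astype(float)
    wt=np.clip(np.percentile(g,70)*.75-g,0,None);y,x=np.mgrid[v-R:v+R+1,u-R:u+R+1]
    px.append([(wt*x).sum()/wt.sum(),(wt*y).sum()/wt.sum()])
px=np.array(px);print(px)
for z in(.003,.006):
    f=fitpose(W,px,P4,z,p0);print(z,f.x[:2],np.degrees(f.x[2]),f.fun)
hm=((hsv[...,0]<25)&(hsv[...,1]>130)&(hsv[...,2]>100)).astype(np.uint8)
cs,_=cv2.findContours(hm,0,1);c=[k for k in cs if cv2.contourArea(k)>80 and np.linalg.norm(k.reshape(-1,2).mean(0)-pr)<60]
for k in c: print('handle',cv2.boundingRect(k),cv2.minAreaRect((ray(W,k.reshape(-1,2),.05)[:,:2]*1000).astype(np.float32)))
E
```

```text
5.1 [0.5656 0.1464 0.3014] [179.9941   0.0101 101.7786]
pred [272.8184 170.7649]
413 (215, 118, 115, 101) ((564.5993041992188, 147.75711059570312), (164.17979431152344, 148.6968994140625), 11.811487197875977)
[[301.9722 132.5959]
 [300.1557 206.0696]
 [243.6706 132.5829]
 [245.4786 206.0599]]
[[301.2435 132.3917]
 [299.5665 205.6914]
 [243.0307 132.57  ]
 [244.5914 205.3872]]
0.003 [0.5649 0.1472] 11.736618953341287 [ 0.0431 -0.0879 -0.1327  0.1221 -0.0606 -0.3407  0.1505  0.3584]
0.006 [0.5648 0.1476] 11.73658644955793 [ 0.2481 -0.3165  0.0472  0.392  -0.2654 -0.5699 -0.0298  0.6279]
handle (268, 151, 8, 45) ((563.6884155273438, 150.0053253173828), (9.49381160736084, 59.142765045166016), 11.561317443847656)
```

View pics/w2.png

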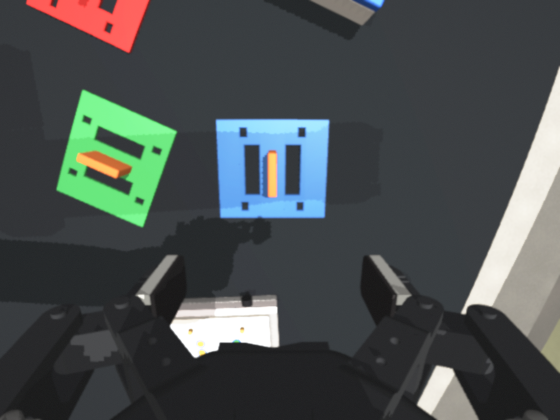

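The wrist view shows the blue plate's corner holes at (301,132), (300,206), (243,133) and (245,205), and the handle at (272,173). The fit gives plate (0.565, 0.147) at yaw 11.74°, and the sizes agree. Descending to grasp.

Emit:
{"name": "send_rows", "arguments": {
  "moves": [-0.02,0.03,-0.98,0,0,0,-1,0,0,-0.98,0,0,0,-1,0,0,-0.98,0,0,0,-1,0,0,-0.98,0,0,0,-1,0,0,-0.98,0,0,0,-1,0,0,-0.98,0,0,0,-1,0,0,-0.98,0,0,0,-1,0,0,-0.98,0,0,0,-1]
}}

```text
time: 6.1
ee_pos: [0.5652, 0.147, 0.1048]
tcp_rot: [180.0, 0.0, 101.8]
wrist_force: [0.8, -1.1, -0.6]
opening: 0.0856
grasp_force: 0.0
```

Emit:
{"name": "send_rows", "arguments": {
  "moves": [0,0,-0.98,0,0,0,-1,0,0,-0.98,0,0,0,-1,0,0,-0.98,0,0,0,-1,0,0,-0.7,0,0,0,-1,0,0,0,0,0,0,-1]
}}

```text
time: 6.72
ee_pos: [0.5644, 0.1473, 0.0132]
tcp_rot: [-179.9, 0.0, 101.8]
wrist_force: [-1.2, -0.1, 0.7]
opening: 0.0857
grasp_force: 0.0
```

Emit:
{"name": "send_rows", "arguments": {
  "moves": [0,0,0,0,0,0,1,0,0,0,0,0,0,1,0,0,0,0,0,0,1,0,0,0,0,0,0,1,0,0,0,0,0,0,1,0,0,0,0,0,0,1],
  "squeeze": 40
}}

```text
time: 7.48
ee_pos: [0.5652, 0.1481, 0.0147]
tcp_rot: [180.0, -0.0, 101.8]
wrist_force: [-2.3, -0.8, 6.0]
opening: 0.0112
grasp_force: 41.2
```

Emit:
{"name": "send_rows", "arguments": {
  "moves": [0,0,0.3,0,0,0,1,0,0,0.9,0,0,0,1,0,0,0.9,0,0,0,1,0,0,0.9,0,0,0,1,0,0,0.9,0,0,0,1,0,0,0.9,0,0,0,1,0,0,0,0,0,0,1],
  "squeeze": 60
}}

```text
time: 8.35
ee_pos: [0.5659, 0.1482, 0.1356]
tcp_rot: [179.9, -0.0, 101.8]
wrist_force: [-0.0, -0.3, -3.9]
opening: 0.0114
grasp_force: 58.9
```

```bash
python3 - <<'E'
from h import *
np.set_printoptions(precision=4,suppress=True)
W=snap('wrist','w3.png');o=bot.get_obs();print(o['time'],o['ee_pos'],o['tcp_rot'],o['wrist_force'],o['opening'])
z=o['ee_pos'][2]-.0145
print(proj(W,world([*o['ee_pos'][:2],np.radians(11.75)],P4,z+.003)))
E
```

```text
8.4 [0.5654 0.1481 0.1342] [179.9723   0.0014 101.8293] [-0.9373  0.4283 -4.3497] 0.011193742563158603
[[351.6268 152.2206]
 [337.8881 330.7207]
 [189.5267 152.0212]
 [203.5273 330.7144]]
```

View pics/w3.png

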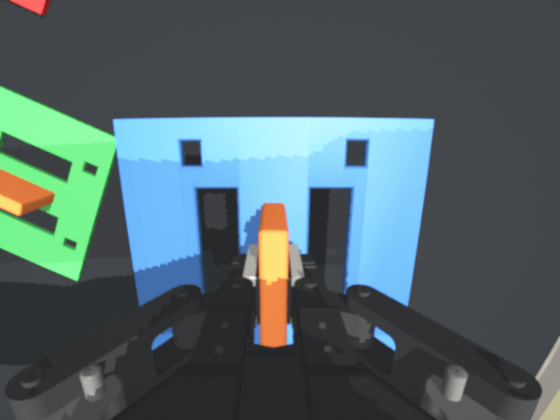

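The held plate's far holes show at (191,153) and (357,153), and it is held square. Carrying it to hover over the pins.

Emit:
{"name": "send_rows", "arguments": {
  "moves": [-0.07,-0.91,0,0,0,0.025,1,-0.07,-0.91,0,0,0,0.025,1,-0.07,-0.91,0,0,0,0.025,1,-0.07,-0.91,0,0,0,0.025,1,-0.07,-0.91,0,0,0,0.025,1,-0.07,-0.91,0,0,0,0.025,1,-0.07,-0.91,0,0,0,0.025,1]
}}

```text
time: 9.28
ee_pos: [0.5521, -0.0119, 0.1324]
tcp_rot: [-179.9, -0.0, 103.3]
wrist_force: [-0.7, -0.9, -4.1]
opening: 0.0108
grasp_force: 58.8
```

Emit:
{"name": "send_rows", "arguments": {
  "moves": [-0.07,-0.91,0,0,0,0.025,1,-0.07,-0.91,0,0,0,0.025,1,-0.07,-0.91,0,0,0,0.025,1,-0.07,-0.91,0,0,0,0.025,1,-0.07,-0.91,0,0,0,0.025,1,-0.07,-0.91,0,0,0,0.025,1,-0.07,-0.91,0,0,0,0.025,1,0,0,0,0,0,0,1]
}}

```text
time: 10.28
ee_pos: [0.5399, -0.1715, 0.1325]
tcp_rot: [-179.9, -0.1, 104.7]
wrist_force: [0.0, -0.1, -4.2]
opening: 0.0114
grasp_force: 58.8
```

Emit:
{"name": "send_rows", "arguments": {
  "moves": [0,0,-0.8,0,0,0,1,0,0,-0.8,0,0,0,1,0,0,-0.6,0,0,0,1,0,0,0,0,0,0,1,0,0,0,0,0,0,1]
}}

```text
time: 10.9
ee_pos: [0.541, -0.1703, 0.0799]
tcp_rot: [180.0, 0.0, 104.9]
wrist_force: [-0.0, 1.1, -4.2]
opening: 0.011
grasp_force: 58.7
```

```bash
python3 - <<'E'
from h import *
np.set_printoptions(precision=4,suppress=True)
W=snap('wrist','w4.png');o=bot.get_obs();print(o['time'],o['ee_pos'],o['tcp_rot'],o['wrist_force'],o['opening'])
z=o['ee_pos'][2]-.0145
print(z,proj(W,world([*o['ee_pos'][:2],np.radians(14.8)],P4,z+.003)))
for h in(.049,.04):print('pins',proj(W,world([.5414,-.1709,np.radians(14.79)],P4,h)))
print('px/mm',proj(W,[[.5414,-.1,.05]])-proj(W,[[.5404,-.1,.05]]))
E
```

```text
10.95 [ 0.5411 -0.1704  0.0801] [179.9392   0.0353 104.8439] [-0.23    0.4108 -3.4343] 0.01126929552169078
0.06563898635886473 [[353.8883 152.6853]
 [339.6886 332.6824]
 [190.0202 152.5234]
 [204.1906 332.5993]]
pins [[345.1807 150.1979]
 [333.7966 314.069 ]
 [199.4342 150.023 ]
 [210.6213 313.976 ]]
pins [[341.7089 148.8404]
 [331.3654 306.3238]
 [202.9529 148.6732]
 [213.0986 306.2323]]
px/mm [[1.7119 0.4768]]
```

View pics/w4.png

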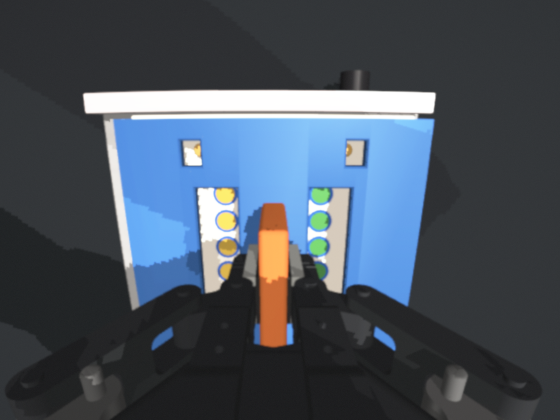

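```bash
python3 - <<'E'
import cv2
i=cv2.imread('pics/w4.png')
f=lambda x:cv2.resize(i[130:175,x:x+40],None,fx=10,fy=10,interpolation=cv2.INTER_NEAREST)
cv2.imwrite('pics/w4c.png',cv2.hconcat([f(172),f(336)]))
E
```

```text
(no output)
```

View pics/w4c.png

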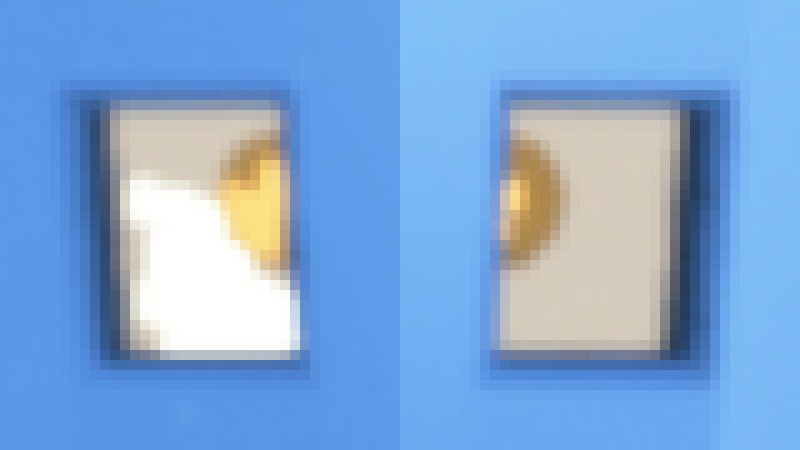

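The crop shows both far pins through the far holes. The pin mid is at column 273.2 and the hole mid at 273.9, which puts the plate about 0.8 mm too far along +x of the station; y is within 0.5 mm. I'll correct that and lower gently.

Emit:
{"name": "send_rows", "arguments": {
  "moves": [-0.03,-0.01,-0.2,0,0,0,1,0,0,-0.2,0,0,0,1,0,0,-0.14,0,0,0,1,0,0,-0.06,0,0,0,1,0,0,0,0,0,0,1]
}}

```text
time: 11.58
ee_pos: [0.5399, -0.1707, 0.0642]
tcp_rot: [-180.0, -0.0, 104.8]
wrist_force: [-0.7, 0.1, -4.5]
opening: 0.0112
grasp_force: 58.8
```

Emit:
{"name": "send_rows", "arguments": {
  "moves": [0,0,-0.04,0,0,0,1,0,0,-0.04,0,0,0,1,0,0,0,0,0,0,1]
}}

```text
time: 11.95
ee_pos: [0.5399, -0.1707, 0.0622]
tcp_rot: [-180.0, -0.0, 104.8]
wrist_force: [0.6, 0.1, -4.4]
opening: 0.0109
grasp_force: 58.8
```

Emit:
{"name": "send_rows", "arguments": {
  "moves": [0,0,-0.04,0,0,0,1,0,0,0,0,0,0,1]
}}

```text
time: 12.2
ee_pos: [0.5399, -0.1707, 0.0612]
tcp_rot: [-180.0, -0.0, 104.8]
wrist_force: [-0.3, -0.0, -3.7]
opening: 0.0113
grasp_force: 58.8
```

Emit:
{"name": "send_rows", "arguments": {
  "moves": [0,0,-0.04,0,0,0,1,0,0,-0.04,0,0,0,1,0,0,0,0,0,0,1]
}}

```text
time: 12.58
ee_pos: [0.5398, -0.1707, 0.0591]
tcp_rot: [-180.0, -0.0, 104.8]
wrist_force: [1.1, -0.3, -3.8]
opening: 0.0113
grasp_force: 58.8
```

Emit:
{"name": "send_rows", "arguments": {
  "moves": [0,0,-0.04,0,0,0,1,0,0,0,0,0,0,1]
}}

```text
time: 12.82
ee_pos: [0.5399, -0.1707, 0.0582]
tcp_rot: [-180.0, -0.0, 104.8]
wrist_force: [0.2, -0.0, -3.8]
opening: 0.0109
grasp_force: 58.8
```

Emit:
{"name": "send_rows", "arguments": {
  "moves": [0,0,-0.04,0,0,0,1,0,0,-0.04,0,0,0,1,0,0,0,0,0,0,1]
}}

```text
time: 13.2
ee_pos: [0.5399, -0.1707, 0.0561]
tcp_rot: [-180.0, -0.0, 104.8]
wrist_force: [0.0, 0.4, -4.8]
opening: 0.0113
grasp_force: 58.8
```

Emit:
{"name": "send_rows", "arguments": {
  "moves": [0,0,-0.03,0,0,0,1,0,0,0,0,0,0,1]
}}

```text
time: 13.45
ee_pos: [0.5399, -0.1707, 0.0555]
tcp_rot: [-180.0, -0.0, 104.8]
wrist_force: [0.3, 0.0, -3.5]
opening: 0.0115
grasp_force: 58.8
```

Emit:
{"name": "send_rows", "arguments": {
  "moves": [0,0,-0.03,0,0,0,1,0,0,0,0,0,0,1]
}}

```text
time: 13.7
ee_pos: [0.5399, -0.1707, 0.0548]
tcp_rot: [180.0, 0.0, 104.8]
wrist_force: [0.2, 0.4, -4.2]
opening: 0.0113
grasp_force: 59.0
```

Emit:
{"name": "send_rows", "arguments": {
  "moves": [0,0,-0.02,0,0,0,1,0,0,0,0,0,0,1]
}}

```text
time: 13.95
ee_pos: [0.54, -0.1707, 0.0547]
tcp_rot: [180.0, 0.0, 104.8]
wrist_force: [-2.2, 0.2, 1.8]
opening: 0.0114
grasp_force: 59.6
```

Contact came at the seated height of about 0.0545. Letting go and lifting.

Emit:
{"name": "send_rows", "arguments": {
  "moves": [0,0,0,0,0,0,0.4,0,0,0,0,0,0,0.2,0,0,0,0,0,0,0,0,0,0,0,0,0,0],
  "squeeze": 20
}}

```text
time: 14.45
ee_pos: [0.54, -0.1707, 0.0543]
tcp_rot: [180.0, 0.0, 104.8]
wrist_force: [-0.1, 0.1, 0.4]
opening: 0.0426
grasp_force: 0.0
```

Emit:
{"name": "send_rows", "arguments": {
  "moves": [0,0,0.2,0,0,0,0,0,0,0.5,0,0,0,0,0,0,0.9,0,0,0,0,0,0,0.9,0,0,0,0,0,0,0.9,0,0,0,0,0,0,0.9,0,0,0,0,0,0,0.9,0,0,0,0,0,0,0,0,0,0,0]
}}

```text
time: 15.45
ee_pos: [0.5408, -0.171, 0.1868]
tcp_rot: [179.8, 0.1, 104.8]
wrist_force: [-0.4, -0.3, -0.8]
opening: 0.0428
grasp_force: 0.0
```

```bash
python3 - <<'E'
from h import *
W=snap('wrist','w5.png');o=bot.get_obs();print(o['time'],o['ee_pos'],o['wrist_force'],o['opening'])
i=W['color']
cv2.imwrite('pics/w5c.png',cv2.resize(i[60:300,110:430],None,fx=2.4,fy=2.4,interpolation=cv2.INTER_CUBIC)[:,:,::-1])
for z in (.046,.055): print(z,proj(W,world([.5414,-.1709,np.radians(14.79)],P4,z)).round(1).tolist())
E
```

```text
15.5 [ 0.54035508 -0.17082739  0.18517074] [-0.05930582 -0.67653098 -0.31442626] 0.04290980338812154
0.046 [[317.5, 138.5], [313.1, 247.7], [227.3, 138.5], [231.6, 247.7]]
0.055 [[319.0, 139.1], [314.3, 251.4], [225.8, 139.0], [230.4, 251.4]]
```

View pics/w5c.png

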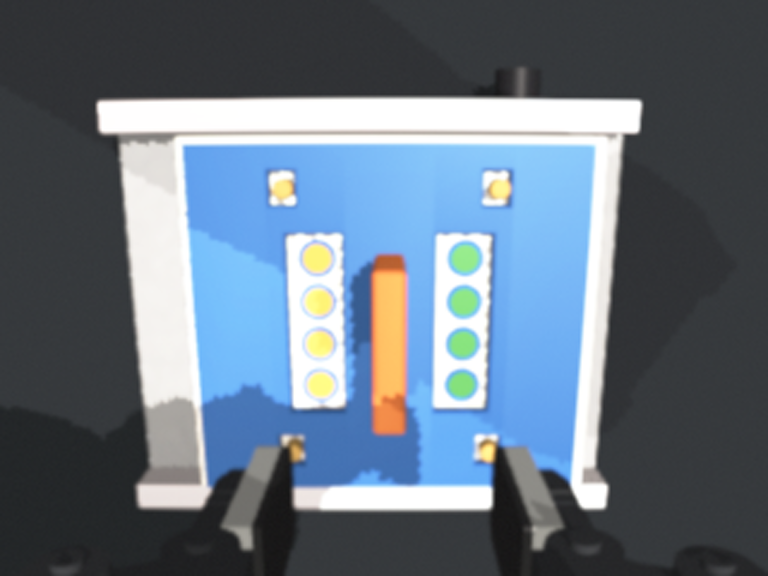

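The plate lies square with all four pins standing in its holes (crop pixels (283,188), (500,188), (295,450) and (488,450)). The handle is free and the gripper is clear.

```bash
python3 -c "
from workcell import bot
print(bot.job_done())"
```

```text
the job is handed in; nothing more can be done
None
```

The blue guide plate is seated on the tube carriage with all four pins through its holes and has been let go; I handed the job in after about 15.5 s, with the jar, freezer box and tube rack not touched (no verdict was returned).

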